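Take a coating reading on a sloping test panel

TASK

Lift the coating gauge probe straight up out of its holder block, and rest its sprung tip gently on the measuring spot inside the drawn ring (not the square or the cross) of the sloping test panel, with the probe held square to the panel's face and the sprung tip pushed in about halfway. Never press hard on the panel or shift it, leave the other things on the worktop where they are, and finish while still holding the probe there in the gripper.

Things in the scene. Friction and masses are not known exactly. Their poses are not given: they have to be found in the camera images.
- probe: Pen-like probe, 158 mm, 0.08 to 0.17 kg, upright in the holder, tip down. Origin on its axis under the collar (starts 85 mm above the worktop); z axis from tip to cap. Round about z: collar 30 mm dia, z 0 to 6 mm (rests on the holder's top); black grip 24 mm dia, z 6 to 72; cap to 80; sleeve 16 mm dia, z -50 to 0; cone to -58; thin sprung tip to -78 mm.
- probe_tip (a joint): How far the probe's sprung tip is pushed in along the probe: 0 = fully out, 0.012 = bottomed (hard stop). Spring: 1 N to begin, 0.5 N more for each mm, so 4 N at the halfway 6 mm and 7 N just before the stop.
- probe_point (a point): The very end of the sprung tip (a 7 mm dia round-ended steel pin); moves with the tip; on the probe's axis, 78 mm below the probe's origin when the tip is out. Axes as the probe's.
- holder: Grey square block 75x75 mm, 85 mm high, fixed to the worktop, with one 20 mm dia vertical hole through its centre, in which the probe stands. Origin at the centre of its underside.
- panel_stand: Fixed stand: dark base plate 110x150x10 mm with two metal cheeks that carry the panel's pivot 60 mm above the worktop. Origin at the centre of its underside; its y axis is parallel to the pivot. It may be turned and may stand to the left or the right of the holder.
- panel: Grey panel 110 (x) by 140 (y) by 6 mm on a stiff pivot (slips at 3 N m), sloped 6 to 29 degrees, differing each time; its -x edge is lower, its face normal (z axis) leans to its -x side. Origin on the pivot, 14 mm behind the face. Black outlines on the face: ring at x 22, y 35 mm; 24 mm square at x 22, y -35; diagonal cross at x -28, y 0.
- spot (a point): Centre of the drawn ring (24 mm outer, 20 mm inner dia), on the panel's face. z axis is the face normal, pointing out of the panel (up); x and y as the panel's.
- slide_box: Bystander, to be left alone: flat dark closed slide box, 62x87x33 mm; origin at the centre of its underside.
- timer: Bystander, to be left alone: wedge-shaped bench timer, 62x75x32 mm; origin at the centre of its underside.
- vial_a: Bystander, to be left alone: small capped vial, 25 dia x 56 mm; origin at the centre of its underside.
- vial_b: Bystander, to be left alone: small capped vial, 25 dia x 56 mm; origin at the centre of its underside.
- dropper: Bystander, to be left alone: dropper bottle, 31 dia x 99 mm; origin at the centre of its underside.
- plate: Bystander, to be left alone: round flat culture dish, 91 dia x 15 mm; origin at the centre of its underside.
- tube: Bystander, to be left alone: upright capped tube, 34 dia x 114 mm; origin at the centre of its underside.

How it is judged:
By the outcome, as a careful person would: the job done as asked, in the order asked, and still so for the second after the job is handed in, while the arm keeps its last pose, push and grip.
It also fails if it takes over 43 s, if anything falls off the work surface, if the arm or the gripper's body presses on something with over 40 N, if the wrist force passes 120 N, or if a joint passes its speed limit or range.

ROBOT

A 6-joint arm with a two-finger parallel gripper is mounted at the origin on a cart in front of the work surface, level with it; the furniture and walls round the work are solid. World frame = base frame: x ahead of the robot, y to its left, z up, the work surface at z = 0. Lengths are in m, angles in degrees, forces in N, time in s.
With the tool pointing down it reaches from about 0.4 to 0.825 m from the base axis. Payload 7 kg.
Tool frame: the origin (TCP) lies between the finger pads; the fingertips stand 19 mm ahead of it and the grasp point (between the pads) is the TCP; z points along the fingers, y is the line along which they close (so a half turn about z gives the same grasp; the last joint's range is limited). The gripper opens to 88 mm and grips with 3 to 60 N. Pads are 19 mm wide; open, the fingers measure 130 mm over their backs; the gripper's body (78 mm by 193 mm) begins 47 mm behind the grasp point.
Start: joints at [-52.936, 20.546, 0.682, 0, -70.136, -16.507], TCP at [0.237, -0.632, 0.214] pointing down, gripper open.
Joint ranges: [-176.03, 176.03], [-82.01, 121.73], [-58.28, 71.71], [-173.87, 95.51], [-174.79, -0.11], [-173.66, 173.66]. Speed limits (degrees/s): [136.94, 136.94, 172.46, 180, 180, 180].

INTERFACE

Orientations are given as [roll, pitch, yaw] about the fixed x, y, z axes, in that order (R = Rz(yaw) Ry(pitch) Rx(roll)).
In Python, from plant import get_obs, snapshot, close_job, spot_in, spot_point gives the robot as it stands.
- The arm moves only by the tool play_rows, never from a script. Its argument "plan" is a list of rows, each a list of 6 numbers: the shift along the tool's x, y, z in cm, then the turn, a rotation vector about the tool's x, y, z in degrees. A call has 1 to 20 rows; each row shifts and turns the commanded pose from where the row before left it, along the tool's axes as they then stand; what a row does not reach is not made up. A row lasts 1/12 s, in which the tool goes at most 41.7 mm and 7.16 degrees, less where a joint would pass 70% of its speed; a pose out of reach is approached as far as the arm can. A call is refused whole if a number of a shift passes 4.17 or a number of a turn 7.16, either way. A call with a gripper value outside its range is refused whole. "grip" is the finger opening in cm, from 0 to 8.76, set as the call begins (left out, the last holds). The fingers move at their own pace and stop on an object; the grip force is fixed at half the most. Time passes only in rows, so rows that do not move let the fingers close. It gives the time, the measured TCP pose, the force, the opening and the grip force at its end, in the units of the state.
- get_obs(): the state, without advancing time (a new reading comes with each control period).
- snapshot(name): name is "scene" or "top"; returns a dict with "frame" (480x640x3 uint8, red, green, blue), "fx", "fy", "cx", "cy" (pixels), "position" and "attitude" of the camera in the world. Camera axes: x right, y down, z forward; pixel columns grow to the right and rows downward; lengths in m; the calibration is good to about 2 mm. A picture is of the moment at which its call begins. There is no depth.
- close_job(): hands the job in; it is judged then, once.
Trained networks look in the newest picture that a camera, given by its name, has taken for a name from the list of things; names that differ only in an ending like _2 or _b are one class to them, and where a whole thing is asked for, a point or a joint stands for the part that bears it (a point fixed in the world has none). Each returns a list of dicts, best first, with "score" (0 to 1); they miss things now and then, are a little off and sometimes report something else, mostly with a low value. They report only what shows in the picture. A call takes as long as a camera call.
- spot_in(camera, thing): "position" ([x, y, z] in m, in world coordinates, good to about 4 mm: the middle of the surface that is visible of it).
- spot_point(camera, thing): "position" ([x, y, z] in m, in world coordinates, good to about 4 mm: a listed point, or the origin of a listed thing).
The state is a dict: "clock": time; "joint_pos": joint angles; "qvel": joint speeds; "tau": joint torques, N m; "tool_pos": TCP position; "orientation": TCP orientation; "force": force on the tool from outside, world axes, zero at the start; "moment": the same for the moment, N m; "opening": finger opening in m; "gripper_force": force on a finger pad.
Only numpy, scipy, OpenCV 4.12 (cv2) and the standard library are available. Lean on these libraries where they do the work, as an engineer would, in place of code of your own. Each camera call takes 0.05 s, during which the arm holds its last target. There are 200 camera calls.

## Working session

There is one attempt and no reset: what is moved stays moved. The work goes in short steps, Python scripts to look and compute and a tool call to move; the robot and the scene stay as the last step left them, time stands still between calls to the robot, and variables do not carry over. Pictures are saved under pics/ and viewed, at most 10 in all, crops included, and the job is handed in when it is done.

Besides the shell and the picture viewer there is one more tool, called after "Call:" by a JSON object that holds its "api" and its "payload", one argument or row to a line. play_rows: Moves the arm, as the interface text tells. Its arguments: {"type":"object","properties":{"plan":{"type":"array","items":{"type":"array","items":{"type":"number"}}},"grip":{"type":"number"}},"required":["plan"]}

```bash
mkdir -p pics
cat > h.py <<'E'
import numpy as np, cv2
from scipy.spatial.transform import Rotation as R
from plant import *
np.set_printoptions(precision=4,suppress=True)
def snap(n,f=None):
    s=snapshot(n)
    if f: cv2.imwrite('pics/'+f,s['frame'][:,:,::-1])
    return s
E
python3 - <<'E'
from h import *
for c in ['scene','top']:
    s=snap(c,c+'0.png'); print(c,s['fx'],s['fy'],s['cx'],s['cy'],s['position'],s['attitude'])
    for n in ['probe','probe_point','holder','panel_stand','panel','spot','slide_box','timer','vial_a','dropper','plate','tube']:
        print(n,[(np.array(d['position']).round(3).tolist(),round(d['score'],2)) for d in spot_point(c,n)[:2]])
o=get_obs();print(o['clock'],o['tool_pos'],o['orientation'],o['force'])
E
```

```text
scene 498.5353238085684 498.5353238085684 306.33590361321546 235.11790966495448 [0.2144 0.5162 0.8491] [-135.7245    1.117  -149.6947]
probe [([0.56, -0.265, 0.082], 0.56)]
probe_point [([0.564, -0.266, -0.001], 0.54)]
holder [([0.565, -0.268, -0.001], 0.64)]
panel_stand [([0.521, 0.155, 0.0], 0.62)]
panel [([0.523, 0.15, 0.055], 0.71)]
spot [([0.543, 0.186, 0.081], 0.87)]
slide_box [([0.532, -0.046, -0.0], 0.65)]
timer [([0.568, -0.265, -0.002], 0.31)]
vial_a [([0.74, -0.085, 0.0], 0.81), ([0.734, -0.025, -0.001], 0.49)]
dropper []
plate [([0.404, -0.418, 0.003], 0.97)]
tube [([0.756, -0.255, -0.004], 0.78)]
top 437.6435893899989 437.6435893899989 322.68568084285545 234.71097204544932 [ 0.3873 -0.1012  0.9725] [-167.5851   -0.1647 -100.491 ]
probe [([0.565, -0.265, 0.086], 0.77)]
probe_point []
holder [([0.564, -0.264, 0.001], 0.84), ([0.754, -0.257, -0.002], 0.26)]
panel_stand [([0.517, 0.153, -0.002], 0.73)]
panel [([0.524, 0.152, 0.063], 0.83)]
spot [([0.542, 0.186, 0.079], 0.66)]
slide_box [([0.528, -0.05, 0.0], 0.57)]
timer [([0.773, 0.063, 0.002], 0.73), ([0.532, -0.047, 0.002], 0.4)]
vial_a [([0.74, -0.085, -0.001], 0.56), ([0.73, -0.028, -0.0], 0.49)]
dropper [([0.769, -0.163, -0.002], 0.73), ([0.546, 0.183, 0.078], 0.42)]
plate [([0.405, -0.415, -0.0], 0.68)]
tube [([0.758, -0.258, 0.0], 0.98), ([0.774, 0.066, 0.005], 0.66)]
1.3 [ 0.237  -0.632   0.2142] [ 179.9979   -0.0014 -159.4439] [-0.0297 -1.1111 -0.6705]
```

View pics/scene0.png

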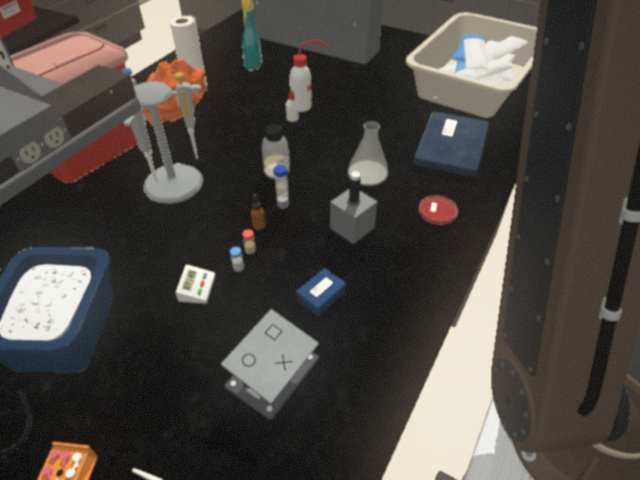

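View pics/top0.png

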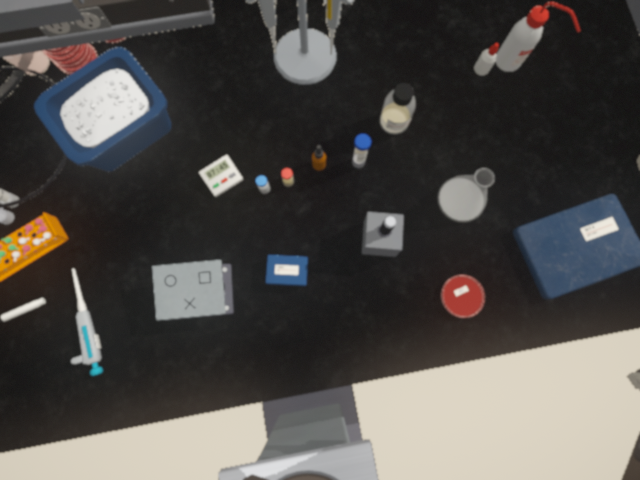

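The scene picture shows the probe in its holder at about (354,205). The panel shows its ring at (249,360), square at (274,332) and cross at (283,361). In the top picture the ring is at (170,281), the square at (204,278) and the cross at (190,303). Panel +x points away from the robot. Next I fit the panel pose from these marks and the panel corners.

```bash
cat > fit.py <<'E'
from h import *
from scipy.optimize import least_squares
def proj(s,P,off=0):
    r=R.from_euler('xyz',s['attitude'],degrees=True)
    p=r.inv().apply(np.atleast_2d(P)-np.array(s['position'])-off)
    return np.c_[s['cx']+s['fx']*p[:,0]/p[:,2], s['cy']+s['fy']*p[:,1]/p[:,2]]
def mark(s,guess,r=9):   # centroid (bbox centre) of dark outline near guess
    g=cv2.cvtColor(s['frame'],cv2.COLOR_RGB2GRAY); x,y=guess
    k=8; c=cv2.resize(g[y-r:y+r+1,x-r:x+r+1],None,fx=k,fy=k,interpolation=cv2.INTER_CUBIC).astype(float)
    w=np.clip(np.percentile(c,70)-15-c,0,None)
    yy,xx=np.mgrid[:c.shape[0],:c.shape[1]]
    lab=cv2.connectedComponentsWithStats((w>5).astype(np.uint8))
    i=1+np.argmax(lab[2][1:,4]); m=(lab[1]==i)*w
    return np.array([(m*xx).sum()/m.sum(),(m*yy).sum()/m.sum()])/k-0.5+0.5/k+[x-r,y-r], lab[2][i]/k
local=np.array([[22,35,14],[22,-35,14],[-28,0,14]])/1e3
def panelR(yaw,tilt): return R.from_euler('ZY',[yaw,-tilt],degrees=True)
E
python3 - <<'E'
from fit import *
G={'scene':[(249,360),(274,332),(283,361)],'top':[(170,281),(204,278),(190,303)]}
S={};M={}
for c in G:
    S[c]=snapshot(c); M[c]=[]
    for g in G[c]:
        m,b=mark(S[c],g); M[c].append(m); print(c,m,b)
    M[c]=np.array(M[c])
def model(p): return panelR(p[2],p[3]).apply(local)+[p[0],p[1],0.06]
def res(p,u=True):
    r=[]
    for i,c in enumerate(G):
        o=p[4+3*i:7+3*i]; r+=list((proj(S[c],model(p),o)-M[c]).ravel()/0.3)+list(o/0.0015)
    return np.array(r)
f=least_squares(res,[.52,.153,0,15]+[0]*6,x_scale=[.01,.01,1,1]+[.001]*6)
p=f.x; print(p[:4],p[4:],f.cost); print(f.fun)
print('std',np.sqrt(np.diag(np.linalg.inv(f.jac.T@f.jac)))[:4])
print('spot',model(p)[0],'n',panelR(p[2],p[3]).apply([0,0,1]))
# corners check
for z in (14,):
  C=panelR(p[2],p[3]).apply(np.array([[55,70,z],[55,-70,z],[-55,-70,z],[-55,70,z]])/1e3)+[p[0],p[1],.06]
  for i,c in enumerate(G): print(c,proj(S[c],C,p[4+3*i:7+3*i]).round(1).tolist())
# probe cap top & holder corner check
for i,c in enumerate(G): print(c,'cap',proj(S[c],[[.564,-.266,.165],[.564,-.266,.157]],p[4+3*i:7+3*i]))
ims=[cv2.resize(S['scene']['frame'][160:250,320:400],None,fx=4,fy=4,interpolation=2),cv2.resize(S['top']['frame'][190:280,350:430],None,fx=4,fy=4,interpolation=2)]
cv2.imwrite('pics/cap.png',np.hstack(ims)[:,:,::-1])
E
```

```text
scene [248.2652 359.9531] [  1.5     2.125  14.875  14.125 794.625]
scene [272.9223 332.0552] [  0.      0.625  17.875  17.125 850.375]
scene [283.3856 361.8005] [  1.375   1.75   17.     16.75  626.25 ]
top [170.0716 280.3549] [  3.25    2.625  12.625  12.5   501.75 ]
top [204.6872 276.7462] [  3.      2.     13.375  13.375 614.5  ]
top [189.4344 303.2847] [  3.625   4.125  10.875  11.    351.5  ]
[ 0.5202  0.1517 -4.6848  8.5469] [ 0.0005 -0.0006  0.0005 -0.0005  0.0006 -0.0002] 1.4590371444529284
[ 0.3282  0.4896 -0.0883 -0.6876 -0.2777 -0.05    0.3375 -0.4072  0.3613
  0.6306  0.0423 -0.5065  0.6008 -0.2632 -0.4676 -0.3375  0.4072 -0.1249]
std [0.0012 0.0012 0.3776 1.4538]
spot [0.5427 0.185  0.0771] n [-0.1481  0.0121  0.9889]
scene [[220.5, 364.0], [270.4, 309.0], [318.3, 341.9], [271.0, 402.3]]
top [[151.9, 266.0], [220.3, 259.2], [224.8, 312.9], [155.9, 320.0]]
scene cap [[355.2795 174.0136]
 [355.0934 176.8922]]
top cap [[389.986  221.0898]
 [389.3484 222.1119]]
```

View pics/cap.png

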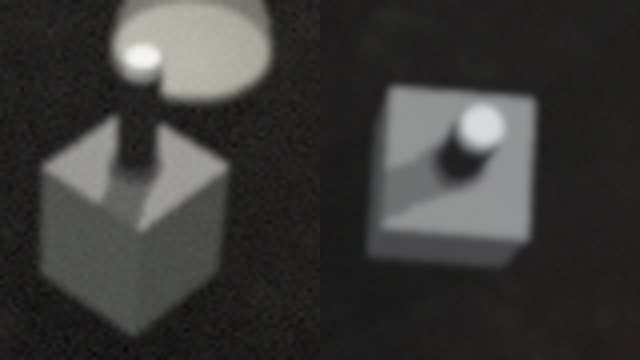

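Call:
{"api": "play_rows", "payload": {
  "plan": [
    [0,0,-3.3,0,0,0],
    [0,0,-3.3,0,0,0],
    [-3.1,1.625,0,0,0,0],
    [-3.1,1.625,0,0,0,0],
    [-3.1,1.625,0,0,0,0],
    [-3.1,1.625,0,0,0,0],
    [-3.1,1.625,0,0,0,0],
    [-3.1,1.625,0,0,0,0],
    [-3.1,1.625,0,0,0,0],
    [-3.1,1.625,0,0,0,0],
    [-3.1,1.625,0,0,0,0],
    [-3.1,1.625,0,0,0,0],
    [-3.1,1.625,0,0,0,0],
    [-3.1,1.625,0,0,0,0],
    [-3.1,1.625,0,0,0,0],
    [-3.1,1.625,0,0,0,0],
    [0,0,0,0,0,0],
    [0,0,0,0,0,0]
  ],
  "grip": 6
}}

```text
clock: 2.9
tool_pos: [0.5645, -0.265, 0.2798]
orientation: [180.0, -0.0, -159.3]
force: [-0.3, 0.3, 0.2]
opening: 0.0603
gripper_force: 0.0
```

Call:
{"api": "play_rows", "payload": {
  "plan": [
    [0.1,-0.1,2.5,0,0,0],
    [0,0,2.5,0,0,0],
    [0,0,2.5,0,0,0],
    [0,0,2.5,0,0,0],
    [0,0,2.5,0,0,0],
    [0,0,2.5,0,0,0],
    [0,0,0,0,0,0],
    [0,0,0,0,0,0],
    [0,0,0,0,0,0]
  ]
}}

```text
clock: 3.65
tool_pos: [0.5635, -0.2688, 0.1319]
orientation: [-179.9, 0.1, -159.5]
force: [0.4, -0.6, 0.1]
opening: 0.0603
gripper_force: 0.0
```

Call:
{"api": "play_rows", "payload": {
  "plan": [
    [0,0,0,0,0,0],
    [0,0,0,0,0,0],
    [0,0,0,0,0,0],
    [0,0,0,0,0,0],
    [0,0,0,0,0,0],
    [0,0,0,0,0,0],
    [0,0,0,0,0,0],
    [0,0,0,0,0,0]
  ],
  "grip": 0
}}

```text
clock: 4.32
tool_pos: [0.563, -0.2678, 0.1304]
orientation: [-180.0, 0.0, -159.4]
force: [-0.0, 0.6, 1.0]
opening: 0.0233
gripper_force: 30.0
```

Call:
{"api": "play_rows", "payload": {
  "plan": [
    [0,0,-0.5,0,0,0],
    [0,0,-1,0,0,0],
    [0,0,-1,0,0,0],
    [0,0,-1.5,0,0,0],
    [0,0,-1.5,0,0,0],
    [0,0,-1.5,0,0,0],
    [0,0,-1.5,0,0,0],
    [0,0,-1.5,0,0,0],
    [0,0,-2,0,0,0],
    [0,0,0,0,0,0],
    [0,0,0,0,0,0]
  ]
}}

```text
clock: 5.23
tool_pos: [0.5636, -0.2681, 0.2526]
orientation: [-179.9, 0.2, -159.4]
force: [0.2, 0.2, -1.2]
opening: 0.023
gripper_force: 29.9
```

Run:
```python
from fit import *
S={c:snap(c) for c in('scene','top')}
for c in S:
    for n in ['probe','probe_point']:
        print(c,n,[(np.array(d['position']).round(4).tolist(),round(d['score'],2)) for d in spot_point(c,n)[:2]])
o=get_obs();print(o['clock'],np.array(o['tool_pos']),o['orientation'],o['force'],o['opening'])
a=cv2.resize(S['scene']['frame'][300:415,210:330],(600,575),interpolation=2)
b=cv2.resize(S['top']['frame'][250:330,145:245],(0,0),fx=2,fy=2)
cv2.imwrite('pics/panel.png',a[:,:,::-1])
cv2.imwrite('pics/lift.png',np.hstack([cv2.resize(S['scene']['frame'][90:250,300:440],(420,480)),cv2.resize(S['top']['frame'][130:290,330:450],(360,480))])[:,:,::-1])
```

```text
scene probe [([0.5634, -0.2637, 0.2051], 0.89)]
scene probe_point []
top probe []
top probe_point []
5.5333 [ 0.5625 -0.2678  0.2495] [ 179.959    -0.0646 -159.4448] [-0.5023  0.1433 -1.368 ] 0.023042145423108
```

View pics/panel.png

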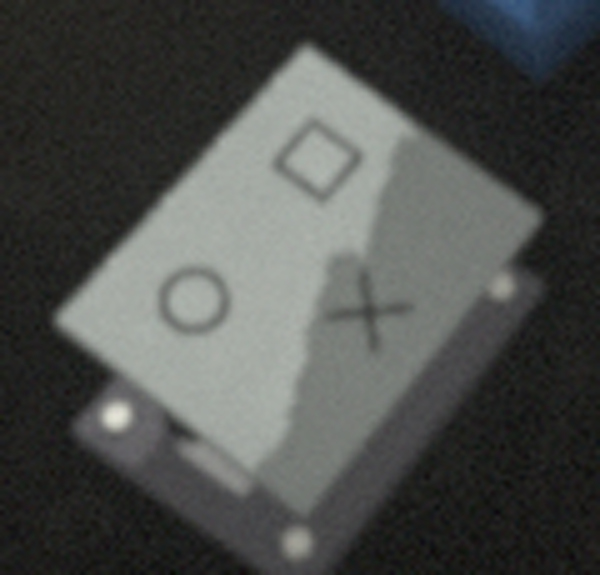

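View pics/lift.png

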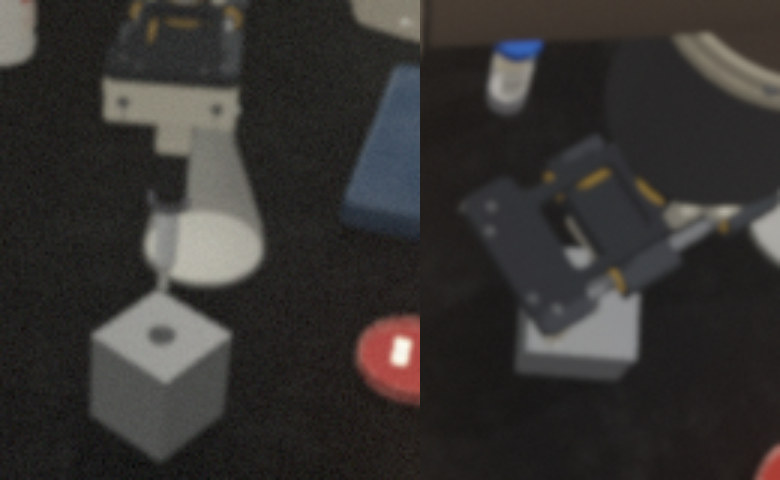

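```bash
cat > fit2.py <<'E'
from fit import *
M={'scene':[[248.27,359.95],[272.92,332.06],[283.39,361.8]],'top':[[170.07,280.35],[204.69,276.75],[189.43,303.28]]}
K=np.array([[270.6,308.2],[318.2,342.2],[269.8,402.7],[220.7,363.7]])
B=np.array([[224.6,385.2],[318.6,354.6]])
S={c:snapshot(c) for c in M}
def model(p,L=local): return panelR(p[2],p[3]).apply(L)+[p[0],p[1],0.06]
C=np.array([[55,-70,14],[-55,-70,14],[-55,70,14],[55,70,14]])/1e3
def res(p):
    r=[]
    for i,c in enumerate(M):
        o=p[4+3*i:7+3*i]; r+=list((proj(S[c],model(p),o)-M[c]).ravel()/0.3)+list(o/0.0015)
    o=p[4:7]; r+=list((proj(S['scene'],model(p,C),o)-K).ravel()/0.8)
    b=R.from_euler('z',p[2],degrees=True).apply([[.055,.075,.01],[-.055,-.075,.01]])+[p[0],p[1],0]
    r+=list((proj(S['scene'],b,o)-B).ravel()/1.)
    return np.array(r)
f=least_squares(res,[.52,.153,0,15]+[0]*6,x_scale=[.01,.01,1,1]+[.001]*6); p=f.x
if __name__=='__main__':
    print(p,f.cost); print(f.fun)
    print('std',np.sqrt(np.diag(np.linalg.inv(f.jac.T@f.jac)))[:4]); print(model(p)[0],panelR(p[2],p[3]).apply([0,0,1]))
    for i,c in enumerate(M):
        snap(c)
        print(c,[spot_point(c,n)[:1] for n in('panel_stand','panel','spot')])
E
python3 fit2.py
```

```text
[ 0.5204  0.1516 -4.7877  9.2901  0.0004 -0.0005  0.0007 -0.0004  0.0005
 -0.0002] 4.739932560921417
[ 0.268   0.0573  0.05   -1.0063 -0.4437  0.2273  0.2974 -0.3659  0.4814
  0.5636 -0.0336 -0.5473  0.6958 -0.1421 -0.5048 -0.2974  0.3659 -0.1325
 -0.1779  0.7367  0.0455 -0.0781  1.3473 -0.3483 -0.2695  0.0776 -1.4895
  0.2024  0.5112  0.9752]
std [0.0012 0.0011 0.2925 1.1208]
[0.5427 0.1849 0.0774] [-0.1609  0.0135  0.9869]
scene [[{'position': [0.5212, 0.1544, -0.0], 'score': 0.86}], [{'position': [0.5186, 0.1517, 0.0567], 'score': 0.67}], [{'position': [0.5441, 0.1858, 0.0812], 'score': 0.96}]]
top [[], [], []]
```

Run:
```python
import cv2
a=cv2.imread('pics/top0.png')[253:333,142:242]; a=cv2.resize(a,(700,560),interpolation=2); cv2.imwrite('pics/ptop.png',a)
```

```text
(no output)
```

View pics/ptop.png

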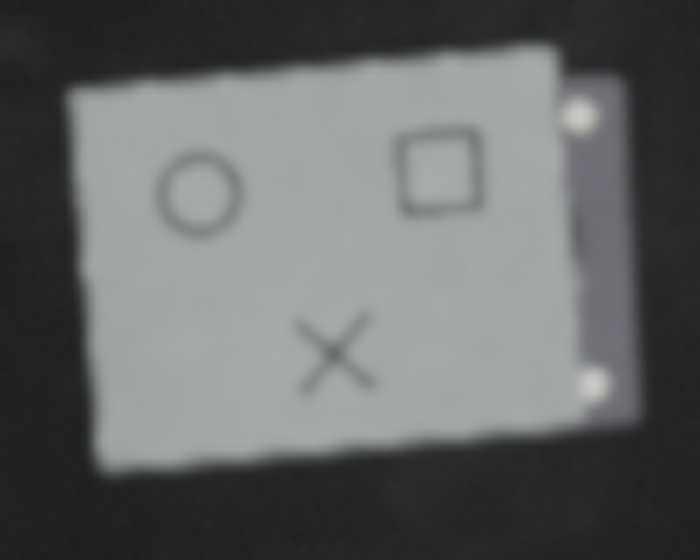

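Run:
```python
from fit2 import *
K2=np.array([[221.1,259.0],[224.9,313.0],[155.7,320.3],[151.1,265.1]]);B2=np.array([[231.3,263.6],[233.1,313.3]])
def res2(p):
    o=p[7:10]
    b=R.from_euler('z',p[2],degrees=True).apply([[.055,-.075,.01],[-.055,-.075,.01]])+[p[0],p[1],0]
    return np.r_[res(p),(proj(S['top'],model(p,C),o)-K2).ravel()/.8,(proj(S['top'],b,o)-B2).ravel()/1.]
f=least_squares(res2,p,x_scale=[.01,.01,1,1]+[.001]*6); q=f.x
print(q,f.cost);print(f.fun[30:]);print('std',np.sqrt(np.diag(np.linalg.inv(f.jac.T@f.jac)))[:4])
T=10.0 if 0 else q[3]
sp=model(q)[0]; Rp=panelR(q[2],q[3]); n=Rp.apply([0,0,1]); print('spot',sp,'n',n)
o=get_obs(); R0=R.from_euler('xyz',o['orientation'],degrees=True); z=-n
# smallest rotation taking tool z to -n, in tool axes
zt=R0.inv().apply(z); ax=np.cross([0,0,1],zt); rv=ax/np.linalg.norm(ax)*np.degrees(np.arcsin(np.linalg.norm(ax))); print('rotvec tool',rv)
tcp=sp+n*(.123+.030); print('TCP 30mm off',tcp,'delta tool',100*R0.inv().apply(tcp-np.array(o['tool_pos'])),o['tool_pos'])
```

```text
[ 0.5204  0.1515 -4.8831  9.0958  0.0004 -0.0007  0.0007 -0.0004  0.0007
 -0.0007] 7.7292398351638205
[-0.9162  0.3306 -0.0842  0.0392  0.2479 -0.5529  0.9944  0.929  -1.3655
 -0.6022 -0.4998 -0.1834]
std [0.0011 0.0011 0.2412 0.9939]
spot [0.5428 0.1847 0.0773] n [-0.1575  0.0135  0.9874]
rotvec tool [ 3.9075 -8.2128  0.    ]
TCP 30mm off [0.5187 0.1868 0.2284] delta tool [-11.8267  44.123    2.1897] [ 0.5629 -0.2679  0.2503]
```

Call:
{"api": "play_rows", "payload": {
  "plan": [
    [-0.6,2,0,0,0,0],
    [-0.9,3.3,0,0,0,0],
    [-0.9,3.3,0,0,0,0],
    [-0.9,3.3,0,0,0,0],
    [-0.9,3.3,0,0,0,0],
    [-0.9,3.3,0,0,0,0],
    [-0.9,3.3,0,0,0,0],
    [-0.9,3.3,0,0,0,0],
    [-0.9,3.3,0,0,0,0],
    [-0.9,3.3,0,0,0,0],
    [-0.9,3.3,0,0,0,0],
    [-0.9,3.3,0,0,0,0],
    [-0.9,3.3,0,0,0,0],
    [-0.4,2.5,0,0,0,0],
    [0,0,0,1.3,-2.74,0],
    [0,0,0,1.3,-2.74,0],
    [0,0,0,1.3,-2.74,0],
    [0,0,0,0,0,0],
    [0,0,0,0,0,0],
    [0,0,0,0,0,0]
  ]
}}

```text
clock: 7.8
tool_pos: [0.5187, 0.1867, 0.2507]
orientation: [-176.1, 8.2, -159.1]
force: [-0.5, -0.4, -0.1]
opening: 0.0229
gripper_force: 29.9
```

```bash
cat > st.py <<'E'
from h import *
import sys
sp=np.array([.5428,.1847,.0773]); n=np.array([-.1575,.0135,.9874])
def st():
    o=get_obs(); r=R.from_euler('xyz',o['orientation'],degrees=True); t=np.array(o['tool_pos'])
    zt=r.inv().apply(-n); ax=np.cross([0,0,1],zt)
    tip=t+r.apply([0,0,.123])
    print(o['clock'],t,o['orientation'],'F',o['force'],'Fn',np.dot(o['force'],n))
    print('tilt err rotvec',np.degrees(ax),'tip->spot tool cm',100*r.inv().apply(sp-tip))
if __name__=='__main__':
    st()
E
python3 - <<'E'
from st import *
st()
ims=[]
for c in('scene','top'):
    s=snap(c,c+'1.png')
    for m in ('probe','probe_point','spot'): print(c,m,[(np.array(d['position']).round(4).tolist(),round(d['score'],2)) for d in spot_point(c,m)[:2]])
    f=s['frame']; ims.append(cv2.resize(f[230:420,180:370] if c=='scene' else f[170:360,100:290],(400,400),interpolation=2))
cv2.imwrite('pics/near.png',np.hstack(ims)[:,:,::-1])
E
```

```text
7.8 [0.5187 0.1867 0.2507] [-176.1164    8.197  -159.1435] F [-0.5146 -0.4224 -0.0775] Fn -0.0011662651749398262
tilt err rotvec [ 0.0553 -0.0079  0.    ] tip->spot tool cm [0.3113 0.1361 5.2101]
scene probe []
scene probe_point []
scene spot [([0.545, 0.1874, 0.0771], 0.97)]
top probe [([0.5183, 0.1511, -0.0001], 0.63)]
top probe_point []
top spot [([0.54, 0.1865, 0.0794], 0.71)]
```

View pics/near.png

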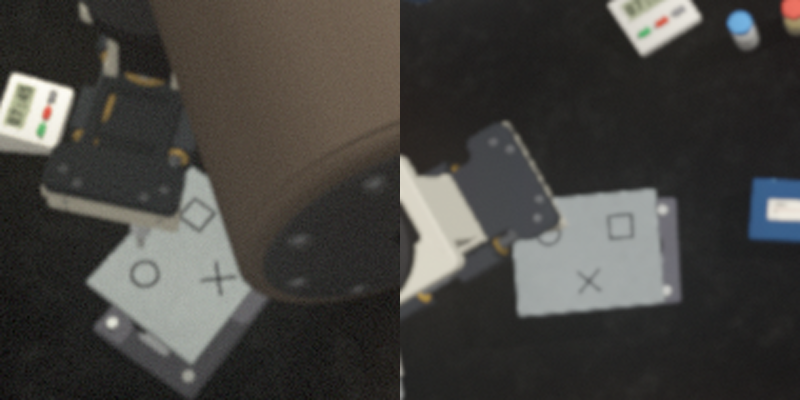

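Call:
{"api": "play_rows", "payload": {
  "plan": [
    [0.15,0.07,1,0,0,0],
    [0.16,0.07,1,0,0,0],
    [0,0,1,0,0,0],
    [0,0,0.8,0,0,0],
    [0,0,0.4,0,0,0],
    [0,0,0,0,0,0],
    [0,0,0,0,0,0],
    [0,0,0,0,0,0],
    [0,0,0,0,0,0]
  ]
}}

```text
clock: 8.95
tool_pos: [0.5221, 0.1864, 0.2088]
orientation: [-176.1, 8.3, -159.2]
force: [0.3, -0.5, -0.6]
opening: 0.0231
gripper_force: 29.9
```

Run:
```python
from st import *
from fit import proj
st(); st()
s=snap('scene')
o=get_obs(); r=R.from_euler('xyz',o['orientation'],degrees=True); t=np.array(o['tool_pos'])
L=[t+r.apply([0,0,d]) for d in (.045,.095,.103,.123)]
q=proj(s,L,np.array([.0004,-.0007,.0007])); print('axis px crop',((q-[210,290])*6+3).round(1).tolist(),'spot',((proj(s,sp,np.array([.0004,-.0007,.0007]))-[210,290])*6+3))
cv2.imwrite('pics/tip.png',cv2.resize(s['frame'][290:390,210:310],(600,600),interpolation=2)[:,:,::-1])
```

```text
8.95 [0.5221 0.1864 0.2088] [-176.087     8.2639 -159.1546] F [ 0.2706 -0.4727 -0.5588] Fn -0.6007404249730006
tilt err rotvec [ 0.0242  0.058  -0.    ] tip->spot tool cm [0.0305 0.0135 1.0136]
8.95 [0.5221 0.1864 0.2088] [-176.087     8.2639 -159.1546] F [ 0.2706 -0.4727 -0.5588] Fn -0.6007404249730006
tilt err rotvec [ 0.0242  0.058  -0.    ] tip->spot tool cm [0.0305 0.0135 1.0136]
axis px crop [[239.1, 279.8], [235.0, 363.3], [234.4, 376.0], [232.9, 406.9]] spot [[232.9088 422.6466]]
```

View pics/tip.png

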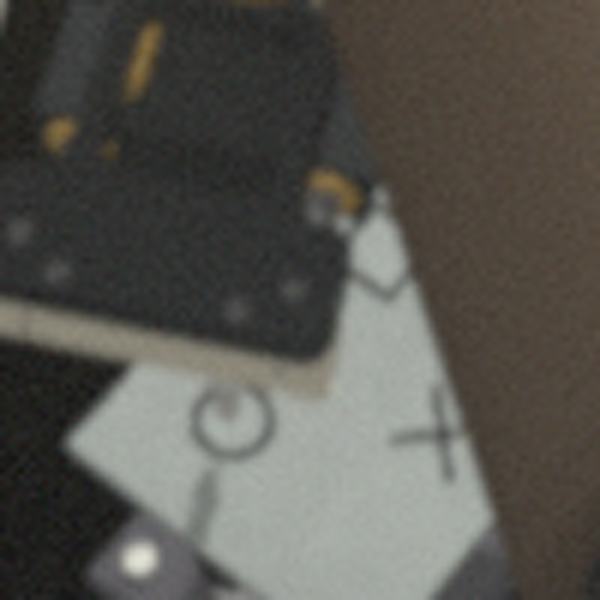

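Call:
{"api": "play_rows", "payload": {
  "plan": [
    [0.03,0.01,0.3,0,0,0],
    [0,0,0.2,0,0,0],
    [0,0,0.2,0,0,0],
    [0,0,0,0,0,0],
    [0,0,0,0,0,0],
    [0,0,0,0,0,0]
  ]
}}

```text
clock: 9.5
tool_pos: [0.5226, 0.186, 0.2013]
orientation: [-176.1, 8.2, -159.2]
force: [-0.1, 0.2, -1.1]
opening: 0.0229
gripper_force: 29.9
```

Call:
{"api": "play_rows", "payload": {
  "plan": [
    [0,0,0.2,0,0,0],
    [0,0,0,0,0,0],
    [0,0,0,0,0,0],
    [0,0,0,0,0,0]
  ]
}}

```text
clock: 9.83
tool_pos: [0.5229, 0.186, 0.1993]
orientation: [-176.1, 8.2, -159.2]
force: [-0.6, 0.0, -2.7]
opening: 0.0234
gripper_force: 29.9
```

Call:
{"api": "play_rows", "payload": {
  "plan": [
    [0,0,0.2,0,0,0],
    [0,0,0,0,0,0],
    [0,0,0,0,0,0],
    [0,0,0,0,0,0]
  ]
}}

```text
clock: 10.17
tool_pos: [0.5233, 0.1861, 0.1975]
orientation: [-176.1, 8.2, -159.2]
force: [-0.8, 0.6, 1.1]
opening: 0.0229
gripper_force: 30.0
```

Call:
{"api": "play_rows", "payload": {
  "plan": [
    [0,0,0.2,0,0,0],
    [0,0,0,0,0,0],
    [0,0,0,0,0,0],
    [0,0,0,0,0,0]
  ]
}}

```text
clock: 10.5
tool_pos: [0.5236, 0.186, 0.1955]
orientation: [-176.1, 8.2, -159.2]
force: [-0.5, 0.5, 1.1]
opening: 0.023
gripper_force: 30.0
```

Call:
{"api": "play_rows", "payload": {
  "plan": [
    [0,0,0.15,0,0,0],
    [0,0,0,0,0,0],
    [0,0,0,0,0,0],
    [0,0,0,0,0,0]
  ]
}}

```text
clock: 10.83
tool_pos: [0.5238, 0.186, 0.194]
orientation: [-176.1, 8.2, -159.2]
force: [-0.9, -0.8, 2.4]
opening: 0.0232
gripper_force: 30.0
```

Call:
{"api": "play_rows", "payload": {
  "plan": [
    [0,0,0.1,0,0,0],
    [0,0,0,0,0,0],
    [0,0,0,0,0,0],
    [0,0,0,0,0,0]
  ]
}}

```text
clock: 11.17
tool_pos: [0.524, 0.186, 0.193]
orientation: [-176.1, 8.2, -159.2]
force: [-0.8, 0.1, 3.3]
opening: 0.0229
gripper_force: 30.0
```

Run:
```python
from st import *
F=[];Z=[]
for i in range(24):
    snapshot('scene'); o=get_obs(); F.append(np.dot(o['force'],n)); Z.append(np.dot(np.array(o['tool_pos'])-sp,n)*1e3)
print(np.mean(F),np.std(F),np.mean(Z),np.std(Z)); st()
print(spot_point('scene','panel')[:1],spot_point('scene','spot')[:1])
```

```text
3.1275075682969735 0.39343677388950343 117.1487434873202 0.02260740226326855
12.3667 [0.5239 0.1859 0.1929] [-176.0706    8.2149 -159.1555] F [-0.2793  0.7504  3.1199] Fn 3.134657238603367
tilt err rotvec [ 0.0077  0.0091 -0.    ] tip->spot tool cm [-0.049   0.0174 -0.586 ]
[{'position': [0.5183, 0.1531, 0.0583], 'score': 0.9}] [{'position': [0.5449, 0.1834, 0.0799], 'score': 0.81}]
```

Call:
{"api": "play_rows", "payload": {
  "plan": [
    [0,0,-0.04,0,0,0],
    [0,0,0,0,0,0],
    [0,0,0,0,0,0],
    [0,0,0,0,0,0],
    [0,0,0,0,0,0],
    [0,0,0,0,0,0]
  ]
}}

```text
clock: 12.97
tool_pos: [0.5239, 0.1859, 0.1933]
orientation: [-176.1, 8.2, -159.2]
force: [-0.3, -0.1, 3.3]
opening: 0.0227
gripper_force: 30.0
```

Run:
```python
from st import *
from fit import proj
st()
F=[]
for i in range(15):
    s=snapshot('scene'); F.append(np.dot(get_obs()['force'],n))
print(np.mean(F))
print('spot',((proj(s,sp,np.array([.0004,-.0007,.0007]))-[210,290])*6+3))
cv2.imwrite('pics/end.png',cv2.resize(s['frame'][290:390,210:310],(600,600),interpolation=2)[:,:,::-1])
```

```text
12.9667 [0.5239 0.1859 0.1933] [-176.0748    8.2153 -159.1627] F [-0.3362 -0.0541  3.3404] Fn 3.3505737839786636
tilt err rotvec [ 0.0109  0.009  -0.    ] tip->spot tool cm [-0.0513  0.0175 -0.5456]
3.0801929905600076
spot [[232.9088 422.6466]]
```

View pics/end.png

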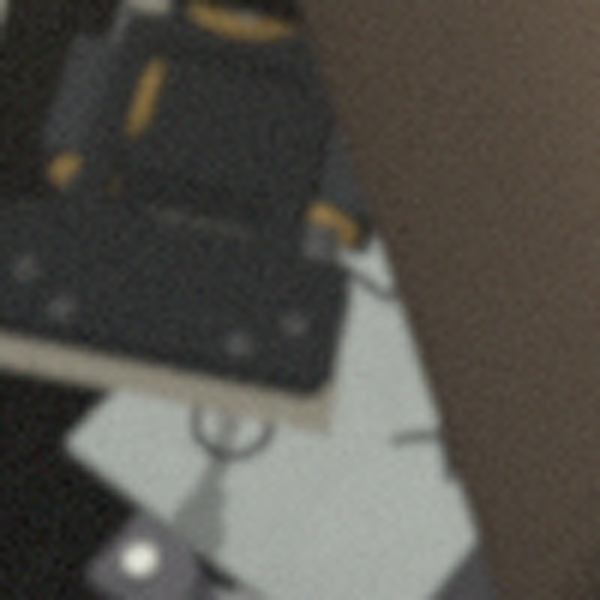

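The tip rests inside the ring at about (226,430), close to the ring centre at (232,423). The panel hasn't moved, and the contact force is about 4.2 N, so the tip is pushed in roughly halfway.

```bash
python3 -c "
from plant import *
print(close_job())"
```

```text
the job is handed in; nothing more can be done
None
```

I handed the job in at about 14 s with the gripper still holding the probe: its sprung tip is inside the ring about 2 mm off centre, pushed in about 6 mm at roughly 4 N, and square to the panel within about 1° by camera fit.

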